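# Refit a push rivet in the hood's filter cassette

### The job

The cooker hood's filter cassette lies on the chopping board, and one of the four rivets that hold its cover is missing. Take the white push rivet out of the blue strip, work it into the empty hole until its collar sits flat on the cover with the pin still raised, and only then press its centre pin down flush with the collar. Be gentle: never push on the cassette with more than about 20 N; leave the black rivet, the mug, the honey jar and the salt shaker where they are.

Things in the scene. Friction and masses are not known exactly. Their poses are not given: they have to be found in the camera images.
- cassette: Filter cassette, fixed to the board: black tray 150 (x) x 110 (y) x 30 mm, 12 mm black foam seal, aluminium cover 146 x 106 x 8 mm. Origin: centre of the tray's underside, z up; cover top at z = +50 mm. White rivets (24 mm across, 7 mm above the cover) are set at 3 corners. Pressed, the cover gives about 2.3 N per mm after the first 3 N, and rises again; the foam ends after 10 mm.
- hole_nominal (a point): Where the empty hole would be, level with the cover's top, if the cover sat true: x, y = (-50, -32) mm from the cassette's origin. The cover is fitted off by up to 7 mm along the cassette's x and y, differently each time, and stays so; this is not measured, so the real hole must be felt for or seen. Hole: 15.5 mm across, 1.5 mm chamfer, through the cover, hollow below.
- rivet_white: White push rivet to fit, upright in the blue strip. Origin: centre of the collar's underside, z up along its axis. Collar 24 mm across, 7 mm high; shank 14 mm across, 20 mm long, its last 4 mm tapering to 11 mm across; above the collar the grey round centre pin, 12 mm across, 12 mm proud when raised. Grip it by the raised pin or the collar. About 30 g.
- white_pin (a joint): How far the white rivet's centre pin has been pressed in, m: 0 = fully raised (12 mm proud of the collar), 0.012 = flush. It starts within 2 mm of fully raised, slides against a stiff friction of about 9 N and stays where it is left; it is not sprung.
- rivet_black: Black spare push rivet of the same shape in the other hole of the strip; it stays there. Origin under its collar.
- strip: Blue carrier strip, fixed on the worktop: 100 (x) x 38 (y) x 26 mm. Origin: centre of its underside. Through holes 16 mm across at x = -25 and +25 mm hold the white and the black rivet, either way round; their collars rest on its top.
- mug: Mug with a pattern of lozenges, 83 x 116 x 94 mm, left of the hob. Origin: centre of its underside.
- honey_jar: Glass honey jar, 66 mm across, 102 mm high, left of the hob. Origin: centre of its underside.
- salt_shaker: Salt shaker, 44 mm across, 90 mm high, right of the hob. Origin: centre of its underside.

How it is judged:
On the way, in this order (a step that is already met when the one before it is completed fails the run):
1. the white rivet is seated in the empty hole, collar down on the cover, pin still raised at least 6 mm (z of rivet_white in the frame of cassette between 0.038 and 0.0518 m and x of rivet_white in the frame of cassette between -0.06 and -0.04 m and y of rivet_white in the frame of cassette between -0.042 and -0.022 m and angle between rivet_white's own z axis and vertical below 0.12 rad and value of joint white_pin below 0.006 m), for 0.2 s.
2. the centre pin is pressed flush with the collar (value of joint white_pin above 0.0105 m), for 0.2 s.
At the end, for the whole second after the job is handed in: The white rivet stands upright (within 0.1 rad) and at rest in the cover's hole, its collar on the cover within 1.8 mm, its centre pin within 1.5 mm of flush; the black rivet is still in its place (within 15 mm) (value of joint white_pin above 0.0105 m and z of rivet_white in the frame of cassette between 0.048 and 0.0518 m and x of rivet_white in the frame of cassette between -0.06 and -0.04 m and y of rivet_white in the frame of cassette between -0.042 and -0.022 m and angle between rivet_white's own z axis and vertical below 0.1 rad and linear speed of rivet_white below 0.02 m/s and distance of rivet_black from where it was at the start of the episode below 0.015 m); the robot touches nothing.
It fails at once if the cassette is pushed with more than 22 N (contact force between cassette and anything else above 22 N).
It fails at once if the black rivet is moved by more than 15 mm (distance of rivet_black from where it was at the start of the episode above 0.015 m).
It fails at once if the mug, the honey jar or the salt shaker is moved by more than 30 mm (distance of any of mug, honey_jar, salt_shaker from where it was at the start of the episode above 0.03 m).
It also fails if it takes over 64 s, if anything falls off the work surface, if the arm or the gripper's body presses on something with over 40 N, if the wrist force passes 120 N, or if a joint passes its speed limit or range.

### The arm

A 6-joint arm with a two-finger parallel gripper is mounted at the origin on a cart in front of the work surface, level with it; the furniture and walls round the work are solid. World frame = base frame: x ahead of the robot, y to its left, z up, the work surface at z = 0. Lengths are in m, angles in rad, forces in N, time in s.
With the tool pointing down it reaches from about 0.25 to 0.725 m from the base axis. Payload 4 kg.
Tool frame: the origin (TCP) lies at the very end of the fingers, on their centre line; the grasp point (between the pads) lies 19 mm behind it; z points along the fingers, y is the line along which they close (so a half turn about z gives the same grasp; the last joint's range is limited). The gripper opens to 85 mm and grips with 20 to 120 N. Pads are 22 mm wide; open, the fingers measure 114 mm over their backs; the gripper's body (76 mm by 85 mm) begins 54 mm behind the grasp point. The pads swing forward as they close: fully open they stand 13 mm farther back than shut.
Start: joints at [1.263, 0.241, 0.005, 1.335, 0, 1.571], TCP at [0.151, 0.477, 0.231] pointing down, gripper open.
Joint ranges: [-2.72, 2.72], [-1.05, 1.87], [-1.09, 1.28], [-1.99, 2.15], [-1.42, 1.44], [-3.14, 3.14]. Speed limits (rad/s): [2.79, 2.79, 3.14, 3.14, 3.14, 3.14].

### API

Orientations are given as a unit quaternion [x, y, z, w].
In Python, from workcell import bot gives the robot as it stands.
- The arm moves only by the tool carry_out, never from a script. Its argument "increments" is one flat list of numbers, 5 for each row, row after row: the finger opening in cm, from 0 to 8.54, then the shift along the tool's x, y, z in cm, then the turn about the tool's z in rad. A call has exactly 5 rows; each row shifts and turns the commanded pose from where the row before left it, along the tool's axes as they then stand; what a row does not reach is not made up. A row lasts 1/8 s, in which the tool goes at most 62.5 mm and 10.7 degrees, less where a joint would pass 70% of its speed; a pose out of reach is approached as far as the arm can. A call with a gripper value outside its range is refused whole. The fingers move at their own pace and stop on an object; the grip force is fixed at half the most. Time passes only in rows, so rows that do not move let the fingers close, or fill a call up. It gives the time, the measured TCP pose, the force, the opening and the grip force at its end, in the units of the state.
- bot.get_obs(): the state, without advancing time (a new reading comes with each control period).
- bot.camera(name): name is "side" or "top"; returns a dict with "pixels" (384x512x3 uint8, blue, green, red), "range_z" (384x512 float32, m along the optical axis (not along the pixel's ray), 0 where there is no reading), "mtx" (3x3 intrinsics, pixels), "eye" and "attitude" of the camera in the world. Camera axes: x right, y down, z forward; pixel columns grow to the right and rows downward; lengths in m; the calibration is good to about 2 mm. A picture is of the moment at which its call begins.
- bot.job_done(): hands the job in; it is judged then, once.
Trained networks look in a picture, given as the dict that the camera call returned (one of the last four; its "shot" number tells which), for a name from the list of things; names that differ only in an ending like _2 or _b are one class to them, and where a whole thing is asked for, a point or a joint stands for the part that bears it (a point fixed in the world has none). Each returns a list of dicts, best first, with "p" (0 to 1); they miss things now and then, are a little off and sometimes report something else, mostly with a low value. They report only what shows in the picture. A call takes as long as a camera call.
- bot.find_in(picture, name): "xyz" ([x, y, z] in m, in the coordinates of the camera as it stood for that picture, good to about 4 mm: the middle of the surface that is visible of it).
- bot.regions_of(picture, name): "mask" (384x512 bool, what is visible of it).
- bot.place_of(picture, name): "xyz" ([x, y, z] in m, in the coordinates of the camera as it stood for that picture, good to about 4 mm: a listed point, or the origin of a listed thing).
The state is a dict: "clock": time; "joint_pos": joint angles; "joint_vel": joint speeds; "tau": joint torques, N m; "eef_pos": TCP position; "tool_rot": TCP orientation; "ft_force": force on the tool from outside, world axes, zero at the start; "ft_torque": the same for the moment, N m; "grip_width": finger opening in m; "grasp_force": force on a finger pad.
Only numpy, scipy, OpenCV 4.12 (cv2) and the standard library are available. Lean on these libraries where they do the work, as an engineer would, in place of code of your own. Each camera call takes 0.05 s, during which the arm holds its last target. There are 200 camera calls.

## Working session

There is one attempt and no reset: what is moved stays moved. The work goes in short steps, Python scripts to look and compute and a tool call to move; the robot and the scene stay as the last step left them, time stands still between calls to the robot, and variables do not carry over. Pictures are saved under pics/ and viewed, at most 10 in all, crops included, and the job is handed in when it is done.

Besides the shell and the picture viewer there is one more tool, called after "Emit:" as name(argument=value, ...) on one line, values as JSON. carry_out: Moves the arm, as the interface text tells. Its arguments: {"type":"object","properties":{"increments":{"type":"array","items":{"type":"number"}}},"required":["increments"]}

```bash
mkdir -p pics
cat > h.py <<'E'
import numpy as np, cv2
from workcell import bot
from scipy.spatial.transform import Rotation as R
def rot(c):
    a=np.array(c["attitude"]); return a if a.shape==(3,3) else R.from_quat(a).as_matrix()
def w(c,p): return rot(c)@np.array(p)+np.array(c["eye"])
def pts(c):
    K=c["mtx"]; z=c["range_z"]; v,u=np.mgrid[:z.shape[0],:z.shape[1]]
    P=np.stack([(u-K[0][2])/K[0][0]*z,(v-K[1][2])/K[1][1]*z,z],-1)
    return P@rot(c).T+np.array(c["eye"])
E
cat > a.py <<'E'
from h import *
o=bot.get_obs();print(o)
for n in("top","side"):
    c=bot.camera(n);cv2.imwrite(f"pics/{n}0.png",c["pixels"]);np.savez(f"{n}0.npz",**{k:c[k] for k in("pixels","range_z","mtx","eye","attitude")})
    print(n,c["eye"],c["attitude"],c["mtx"])
    for t in("cassette","hole_nominal","rivet_white","rivet_black","strip","mug","honey_jar","salt_shaker"):
        print(t,[(round(d["p"],2),w(c,d["xyz"]).round(4)) for d in bot.place_of(c,t)[:2]])
E
python3 a.py
```

```text
{'clock': 0.0, 'joint_pos': array([1.26298869e+00, 2.41434008e-01, 3.73626649e-03, 1.33518770e+00,
       2.73986581e-06, 1.57081619e+00]), 'joint_vel': array([ 0.00147126,  0.00016422,  0.00041192,  0.00078598, -0.00152406,
       -0.00085494]), 'tau': array([ 9.25796007e-05, -3.72318649e+01,  2.52407724e+01,  1.69117015e-02,
        1.19865526e-04, -9.73058167e-08]), 'eef_pos': array([0.15129585, 0.47590773, 0.23040704]), 'tool_rot': array([ 1.53306698e-01,  9.88178104e-01, -1.03200013e-03, -1.61470608e-04]), 'ft_force': array([ 0.04713367, -0.03950486,  0.55149661]), 'ft_torque': array([-0.02872803, -0.01182688,  0.03660298]), 'grasp_force': 0.0, 'grip_width': 0.08569035108099148}
top [0.27501611 0.02996648 1.31529305] [-0.67767681  0.72733388 -0.08121448  0.07172008] [[346.7350728    0.         255.61136276]
 [  0.         346.7350728  196.36755774]
 [  0.           0.           1.        ]]
cassette [(0.7, array([ 0.5246, -0.0095,  0.0499]))]
hole_nominal [(0.97, array([ 0.4694, -0.026 ,  0.1032]))]
rivet_white [(0.53, array([ 0.4134, -0.3728,  0.0294]))]
rivet_black [(0.57, arr
[... 340 characters left out ...]
83149 -0.23755357  0.14137575 -0.45250741] [[362.15720901   0.         261.6597278 ]
 [  0.         362.15720901 189.02669447]
 [  0.           0.           1.        ]]
cassette [(0.69, array([ 0.5257, -0.0059,  0.0514])), (0.2, array([ 0.4164, -0.3725,  0.0218]))]
hole_nominal [(0.65, array([ 0.4441,  0.3851, -0.0041])), (0.63, array([ 0.4676, -0.0272,  0.0985]))]
rivet_white [(0.65, array([ 0.4156, -0.3752,  0.023 ]))]
rivet_black [(0.66, array([ 0.4606, -0.3633,  0.0299]))]
strip [(0.96, array([ 0.4375, -0.3715,  0.0006]))]
mug [(0.88, array([ 0.4435,  0.3846, -0.0006]))]
honey_jar [(0.93, array([6.139e-01, 3.999e-01, 2.000e-04]))]
salt_shaker [(0.73, array([ 0.6279, -0.3833, -0.0074]))]
```

```bash
cat > b.py <<'E'
from h import *
im=[]
for n,r in(("top",None),("side",None)):
    c=dict(np.load(f"{n}0.npz")); K=c["mtx"]
    def px(p):
        q=rot(c).T@(np.array(p)-c["eye"]); return q[:2]/q[2]*K[0][0]+K[:2,2]
    for p in([.525,-.008,.1],[.437,-.368,.03]):
        u,v=px(p).astype(int);print(n,u,v)
        s=c["pixels"][max(v-45,0):v+45,max(u-60,0):u+60]
        im.append(cv2.resize(s,(396,297),interpolation=cv2.INTER_CUBIC))
cv2.imwrite("pics/m1.png",np.vstack([np.hstack(im[:2]),np.hstack(im[2:])]))
E
python3 b.py
```

```text
top 259 200
top 356 220
side 262 195
side 308 300
```

View pics/side0.png

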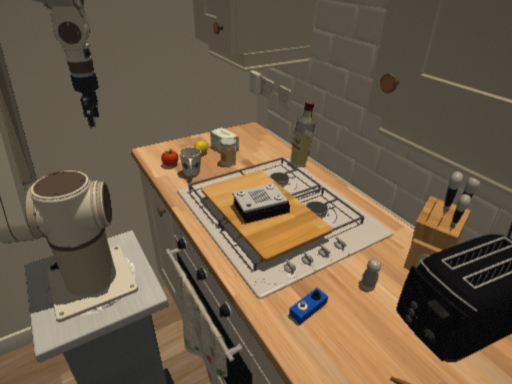

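View pics/m1.png

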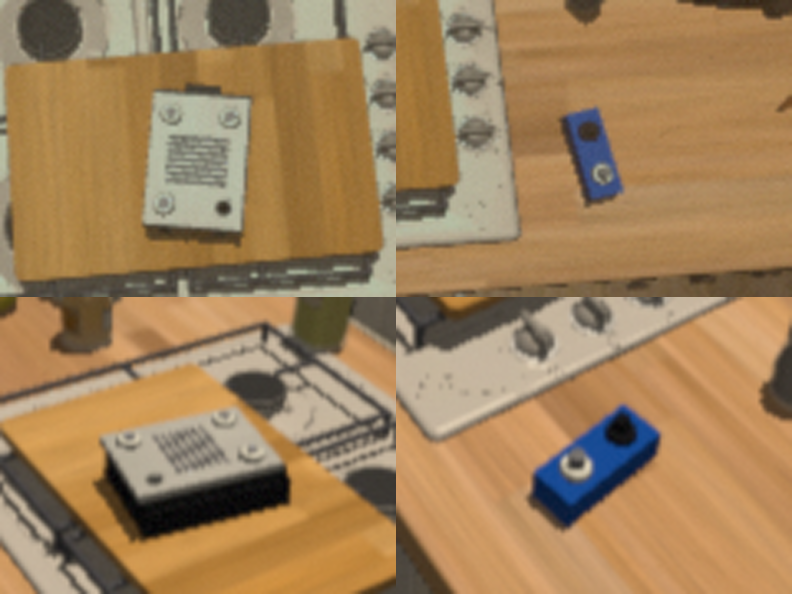

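The side picture shows the strip at about (308,305), with the white rivet on the near side and the black one on the far side. The cassette is at about (262,200). The crops show the empty hole near (249,206) in side and (266.5,218) in top. Now I'll measure more finely.

```bash
cat > m.py <<'E'
from h import *
def ray(c,uv,z):
    K=c["mtx"];d=rot(c)@np.array([(uv[0]-K[0][2])/K[0][0],(uv[1]-K[1][2])/K[1][1],1]);return c["eye"]+d*(z-c["eye"][2])/d[2]
for n,h in(("top",(266.6,217.7)),("side",(249,205.5))):
    c=dict(np.load(f"{n}0.npz"));P=pts(c);g=cv2.cvtColor(c["pixels"],cv2.COLOR_BGR2GRAY).astype(float)
    u0,v0=map(int,np.round(h))
    zt=np.median([P[v,u,2] for v in range(v0-12,v0+13) for u in range(u0-14,u0+15) if g[v,u]>140 and P[v,u,2]>.08])
    W=np.clip(150-g[v0-4:v0+5,u0-4:u0+5],0,None); vv,uu=np.mgrid[v0-4:v0+5,u0-4:u0+5]
    cen=((uu*W).sum()/W.sum(),(vv*W).sum()/W.sum());print(n,"covertop z",zt,"hole",cen,ray(c,cen,zt).round(4))
    print(g[v0-4:v0+5,u0-4:u0+5].astype(int))
    m=(P[...,2]>zt-.006)&(P[...,2]<zt+.02)&(abs(P[...,0]-.525)<.12)&(abs(P[...,1]+.008)<.1)
    r=cv2.minAreaRect((P[m][:,:2]*1000).astype(np.float32));print("cassette rect",r)
    hsv=cv2.cvtColor(c["pixels"],cv2.COLOR_BGR2HSV)
    b=(hsv[...,0]>100)&(hsv[...,0]<130)&(hsv[...,1]>120)&(P[...,2]>.02)&(P[...,2]<.032)&(abs(P[...,0]-.437)<.09)&(abs(P[...,1]+.368)<.09)
    print("strip z",np.median(P[b][:,2]),cv2.minAreaRect((P[b][:,:2]*1000).astype(np.float32)))
    wt=(hsv[...,1]<60)&(g>110)&(np.hypot(P[...,0]-.4145,P[...,1]+.373)<.02)&(P[...,2]>.02)
    q=P[wt];print("white",len(q),q.mean(0).round(4),q.max(0).round(4),q.min(0).round(4))
E
python3 m.py
```

```text
top covertop z 0.09916137572076833 hole (np.float64(266.25540765391014), np.float64(217.5965058236273)) [ 0.4625 -0.0283  0.0992]
[[182 182 181 177 176 176 183 184 180]
 [182 178 165 156 151 153 176 184 179]
 [179 154 102  76  85 133 173 181 176]
 [178 123  68  53  54  92 166 180 179]
 [174 119  64  49  53  82 159 179 174]
 [177 152  99  77  79 118 170 183 174]
 [176 174 150 133 139 171 182 180 174]
 [181 176 175 178 175 180 180 181 173]
 [178 178 178 177 178 179 179 181 173]]
cassette rect ((518.05712890625, -3.7985877990722656), (106.09520721435547, 151.16510009765625), 81.59976196289062)
strip z 0.02521871261580466 ((436.3994445800781, -364.7588806152344), (92.58732604980469, 34.37862777709961), 9.15138053894043)
white 21 [ 0.4136 -0.3695  0.0346] [ 0.4214 -0.3605  0.0467] [ 0.4026 -0.382   0.028 ]
side covertop z 0.09869197380990569 hole (np.float64(249.46114971572962), np.float64(207.6809854706254)) [ 0.4578 -0.0434  0.0987]
[[176 174 174 171 172 174 176 178 177]
 [174 168 152 145 147 149 167 174 177]
 [170 144 109 102 103 106 149 174 177]
 [167 124  83  70  70  89 149 174 179]
 [173 149 115 104 106 130 165 176 178]
 [176 172 159 154 153 168 174 173 165]
 [175 173 172 170 162 155 152 141 125]
 [156 151 146 139 125 111 106  87  77]
 [113 105  94  83  75  70  65  58  54]]
cassette rect ((515.1200561523438, -6.4322052001953125), (110.41875457763672, 146.7806854248047), 81.52531433105469)
strip z 0.02506309368723786 ((435.35028076171875, -368.9825744628906), (100.7458267211914, 38.82273864746094), 9.621195793151855)
white 46 [ 0.4114 -0.3741  0.0331] [ 0.4277 -0.3617  0.0444] [ 0.4012 -0.3828  0.0243]
```

Emit:
carry_out(increments=[5,0,0,0,-0.16,5,0,0,0,-0.16,5,0,0,0,-0.16,5,-1.9,-5.7,0,0,5,-1.9,-5.7,0,0])

```text
clock: 1.52
eef_pos: [0.2088, 0.3698, 0.231]
tool_rot: [-0.087, 0.996, -0.0, 0.0]
ft_force: [0.7, 0.6, 0.1]
grip_width: 0.0499
grasp_force: 0.0
```

Emit:
carry_out(increments=[5,-1.9,-5.7,0,0,5,-1.9,-5.7,0,0,5,-1.9,-5.7,0,0,5,-1.9,-5.7,0,0,5,-1.9,-5.7,0,0])

```text
clock: 2.15
eef_pos: [0.3517, 0.1045, 0.2317]
tool_rot: [-0.086, 0.996, 0.0, 0.001]
ft_force: [1.1, 0.8, -0.5]
grip_width: 0.0498
grasp_force: 0.0
```

Emit:
carry_out(increments=[5,-1.9,-5.7,0,0,5,0.6,-6.0,0,0,5,0.6,-6.0,0,0,5,0.6,-6.0,0,0,5,0.6,-6.0,0,0])

```text
clock: 2.78
eef_pos: [0.3968, -0.1894, 0.2316]
tool_rot: [-0.086, 0.996, -0.0, 0.001]
ft_force: [2.1, 0.7, 0.5]
grip_width: 0.0499
grasp_force: 0.0
```

Emit:
carry_out(increments=[5,0.6,-6.0,0,0,5,0.6,-6.0,2,0,5,0.6,-6.0,4,0,5,0,0,4,0,5,0,0,0,0])

```text
clock: 3.4
eef_pos: [0.4067, -0.3571, 0.1336]
tool_rot: [-0.085, 0.996, 0.003, -0.003]
ft_force: [0.1, 1.0, 0.7]
grip_width: 0.05
grasp_force: 0.0
```

Emit:
carry_out(increments=[5,-0.3,-1.6,3,0,5,0,0,3.5,0,5,0,0,0,0,5,0,0,0,0,5,0,0,0,0])

```text
clock: 4.03
eef_pos: [0.4163, -0.3746, 0.0745]
tool_rot: [-0.086, 0.996, -0.002, 0.001]
ft_force: [0.1, -0.3, -0.3]
grip_width: 0.05
grasp_force: 0.0
```

```bash
cat > c.py <<'E'
from h import *
from m import ray
import sys
tag=sys.argv[1];p0=np.array([float(x) for x in sys.argv[2:5]]);im=[]
for n in("top","side"):
    c=bot.camera(n);K=c["mtx"];np.savez(f"{n}{tag}.npz",**{k:c[k] for k in("pixels","range_z","mtx","eye","attitude")})
    q=rot(c).T@(p0-c["eye"]);u,v=(q[:2]/q[2]*K[0][0]+K[:2,2]).astype(int)
    s=c["pixels"][max(v-20,0):v+20,max(u-20,0):u+20];im.append(cv2.resize(s,(400,400),interpolation=cv2.INTER_CUBIC));print(n,u-20,v-20,"x10")
cv2.imwrite(f"pics/c{tag}.png",np.hstack(im));print(bot.get_obs()["eef_pos"],bot.get_obs()["ft_force"])
E
python3 - <<'E'
s=open('m.py').read().replace('\nfor n,h in','\nif __name__=="__main__":\n for n,h in',1)
h,t=s.split('if __name__',1);l=t.split('\n');l=[l[0]]+[l[1]]+[' '+x for x in l[2:]]
open('m.py','w').write(h+'if __name__'+'\n'.join(l))
E
python3 c.py 1 .4125 -.372 .035
python3 -c "
from m import *
c=dict(np.load('side0.npz'));print(ray(c,(248.3,204.8),.099))"
```

```text
top 338 207 x10
side 282 284 x10
[ 0.41589699 -0.37436017  0.07385798] [-0.61625373 -0.1421001   0.44016074]
[ 0.46203869 -0.02933068  0.099     ]
```

View pics/c1.png

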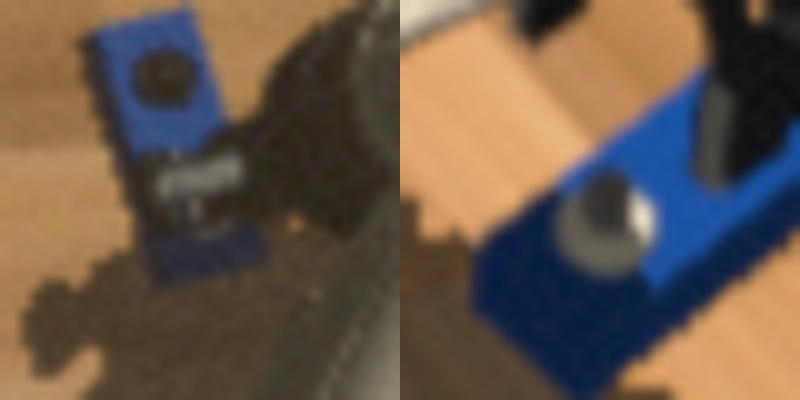

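The side crop shows the white rivet's collar at about (302.3,306.3) and its pin top near (302.7,301.8). The open fingers are above it.

```bash
python3 -c "
from m import *
c=dict(np.load('side1.npz'));print(ray(c,(302.1,306.2),.030),ray(c,(302.6,301.8),.045))
c=dict(np.load('top0.npz'));g=c['pixels'].sum(2)/3;print(ray(c,(356-60+602-396*0-0 if 0 else 356-60+(602-396)/3.3-.5,220-45+173/3.3-.5),.036))"
```

```text
[ 0.41225101 -0.37254878  0.03      ] [ 0.4126851  -0.37182419  0.045     ]
[ 0.4134483  -0.36810158  0.036     ]
```

Emit:
carry_out(increments=[5,0.3,0.3,1.5,0,5,0,0,1.5,0,5,0,0,1.1,0,5,0,0,0,0,5,0,0,0,0])

```text
clock: 4.75
eef_pos: [0.4118, -0.3716, 0.0312]
tool_rot: [-0.086, 0.996, -0.0, 0.0]
ft_force: [-0.0, 0.4, -0.8]
grip_width: 0.0502
grasp_force: 0.0
```

Emit:
carry_out(increments=[3.5,0,0,0.35,0,2.8,0,0,0,0,2.0,0,0,0,0,2.0,0,0,0,0,2.0,0,0,0,0])

```text
clock: 5.38
eef_pos: [0.4116, -0.3714, 0.0279]
tool_rot: [-0.086, 0.996, -0.0, 0.0]
ft_force: [0.1, 1.4, 2.7]
grip_width: 0.0205
grasp_force: 37.1
```

Emit:
carry_out(increments=[0.5,0,0,0,0,0.5,0,0,0,0,0.5,0,0,0,0,0.5,0,0,0,0,0.5,0,0,0,0])

```text
clock: 6.0
eef_pos: [0.4116, -0.3715, 0.028]
tool_rot: [-0.086, 0.996, -0.0, 0.0]
ft_force: [-2.0, 0.4, 5.7]
grip_width: 0.0195
grasp_force: 58.7
```

```bash
python3 c.py 2 .4125 -.3715 .035
```

```text
top 338 207 x10
side 282 284 x10
[ 0.41162917 -0.37143199  0.02799554] [-1.20954979  1.2809085   5.22821715]
```

View pics/c2.png

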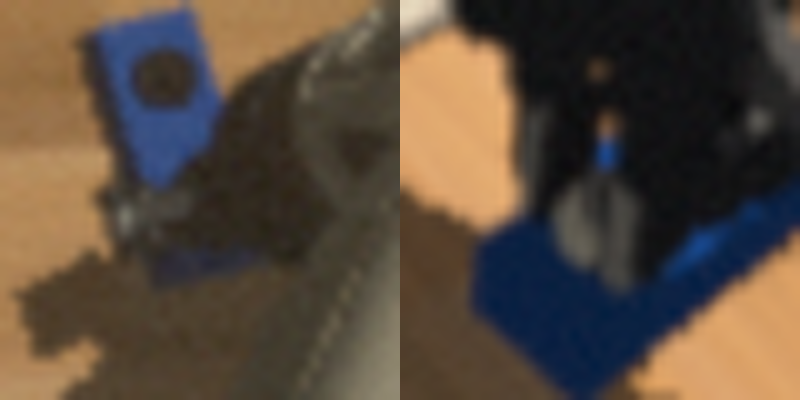

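The side crop shows the pads closed on the collar at about (302,307), with the pin between them. I'm lifting.

Emit:
carry_out(increments=[0.5,0,0,-1.0,0,0.5,0,0,-2,0,0.5,0,0,-3,0,0.5,0,0,-4,0,0.5,0,0,-4,0])

```text
clock: 6.72
eef_pos: [0.4113, -0.3711, 0.1687]
tool_rot: [-0.086, 0.996, 0.0, -0.0]
ft_force: [-0.0, -0.3, -0.7]
grip_width: 0.0195
grasp_force: 59.0
```

```bash
python3 c.py 3 .4125 -.3715 .155;python3 -c "
from h import *;print(bot.get_obs()['grip_width'],bot.get_obs()['grasp_force'])"
```

```text
top 349 202 x10
side 286 249 x10
[ 0.41393486 -0.37342628  0.17296135] [ 0.41002849 -0.4184173   0.03384262]
0.01929215544898192 58.98812849074602
```

View pics/c3.png

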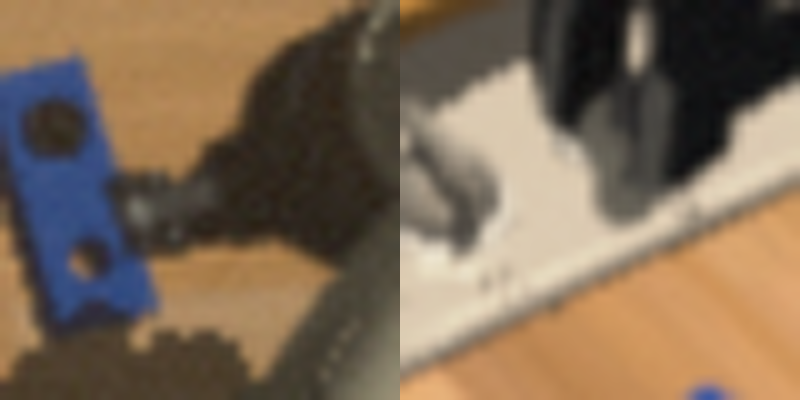

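The rivet is out of the strip and held: its shank shows at about (307,269) in side, and the strip's hole is empty. Carrying it to the hole.

Emit:
carry_out(increments=[0.5,-1.8,5.5,0,0,0.5,-1.8,5.5,0,0,0.5,-1.8,5.5,0,0,0.5,-1.8,5.5,0,0,0.5,-1.8,5.5,0,0])

```text
clock: 7.45
eef_pos: [0.4526, -0.0831, 0.167]
tool_rot: [-0.086, 0.996, 0.0, -0.0]
ft_force: [0.4, -0.3, 0.3]
grip_width: 0.0192
grasp_force: 59.0
```

Emit:
carry_out(increments=[0.5,-1.7,5.3,0,0,0.5,0,0,1.5,0,0.5,0,0,1.5,0,0.5,0,0,0,0,0.5,0,0,0,0])

```text
clock: 8.07
eef_pos: [0.4607, -0.03, 0.1377]
tool_rot: [-0.086, 0.996, 0.0, -0.0]
ft_force: [-0.6, -0.5, -0.6]
grip_width: 0.0198
grasp_force: 59.0
```

```bash
python3 c.py 4 .462 -.029 .11
```

```text
top 246 197 x10
side 228 181 x10
[ 0.46115521 -0.03015267  0.13812197] [ 0.03691239 -0.06383085 -0.13932204]
```

View pics/c4.png

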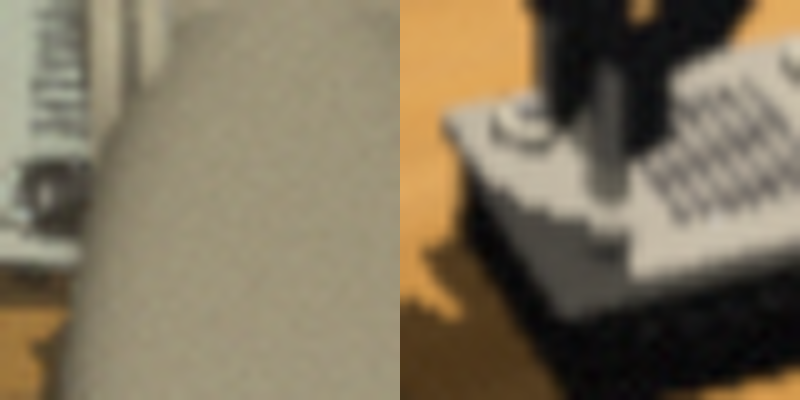

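The side crop shows the vertical shank's tip at about (248.5,200), straight above the dark hole at (248.5,204.8). The arm hides the hole in the top view.

```bash
python3 -c "
from m import *
c=dict(np.load('side4.npz'))
for z in (.112,.116,.12): print(ray(c,(248.5,200.2),z))
a=c['pixels'].sum(2)/3;print(a[193:209,240:260].astype(int))"
```

```text
[ 0.46543846 -0.02460015  0.112     ]
[ 0.4625591  -0.02948408  0.116     ]
[ 0.45967973 -0.034368    0.12      ]
[[164 159 132  76  46  65  78  63  66  64  36  23  15  21  38  97 138 130
  152 155]
 [161 164 140 105 107  93  87  70  66  62  37  20  20  24  49  88 144 156
  144 151]
 [117 111 108 138 157 123  94  74  68  65  36  22  27  55  94 128 134 152
  140 125]
 [148 141 144 171 177 156 119  80  68  67  50  53  73 119 127 148 136 123
  130 118]
 [177 177 176 181 181 176 140  95  77  72  77 120 116 144 136 123 128 117
  118 142]
 [178 180 180 181 182 178 140 100  86  83  93 158 143 124 125 115 118 142
  130 152]
 [178 180 180 181 181 178 143 103  91  90 100 165 164 129 114 140 128 150
  155 140]
 [167 174 175 179 181 178 161 121 100  97 117 170 179 161 131 149 153 140
  152 137]
 [129 139 143 169 177 177 174 156 136 132 154 177 183 180 161 135 150 140
  126 143]
 [ 80  82  91 131 140 141 146 167 164 162 174 181 182 182 176 135 129 154
  143 170]
 [ 71  71  72  80  82  85  93 140 148 150 152 171 180 183 181 161 154 175
  175 189]
 [ 69  71  70  71  71  71  74  97 103 108 109 156 179 183 183 183 182 185
  186 186]
 [ 65  70  71  71  71  71  65  66  65  65  84 153 179 185 184 184 185 186
  184 184]
 [ 52  68  71  74  72  69  64  56  50  51  82 162 182 184 183 181 182 179
  164 159]
 [ 31  61  70  72  72  72  71  66  64  64  87 162 176 169 161 158 147 141
  119 111]
 [ 21  49  66  71  72  73  71  71  71  73  82 131 141 130 116 110  93  85
   74  69]]
```

Emit:
carry_out(increments=[0.5,0,0,0.6,0,0.5,0,0,0.5,0,0.5,0,0,0.5,0,0.5,0,0,0.2,0,0.5,0,0,0.2,0])

```text
clock: 8.8
eef_pos: [0.4607, -0.0298, 0.1174]
tool_rot: [-0.086, 0.996, 0.0, -0.0]
ft_force: [-0.4, -0.4, -0.0]
grip_width: 0.0191
grasp_force: 59.0
```

Emit:
carry_out(increments=[0.5,0,0,0.1,0,0.5,0,0,0.1,0,0.5,0,0,0.1,0,0.5,0,0,0.1,0,0.5,0,0,0,0])

```text
clock: 9.43
eef_pos: [0.4607, -0.0298, 0.1135]
tool_rot: [-0.086, 0.996, 0.0, -0.0]
ft_force: [1.1, 0.0, 0.0]
grip_width: 0.0195
grasp_force: 59.0
```

Emit:
carry_out(increments=[0.5,0,0,0.1,0,0.5,0,0,0.1,0,0.5,0,0,0.1,0,0.5,0,0,0.1,0,0.5,0,0,0,0])

```text
clock: 10.05
eef_pos: [0.4606, -0.0298, 0.1095]
tool_rot: [-0.086, 0.996, 0.0, -0.0]
ft_force: [-0.3, -0.1, -0.7]
grip_width: 0.0195
grasp_force: 59.0
```

Emit:
carry_out(increments=[0.5,0,0,0.1,0,0.5,0,0,0.1,0,0.5,0,0,0.1,0,0.5,0,0,0.1,0,0.5,0,0,0.1,0])

```text
clock: 10.68
eef_pos: [0.4607, -0.0299, 0.1045]
tool_rot: [-0.086, 0.996, -0.0, 0.0]
ft_force: [-0.7, 0.2, -0.3]
grip_width: 0.0191
grasp_force: 59.0
```

Emit:
carry_out(increments=[0.5,0,0,0.1,0,0.5,0,0,0.1,0,0.5,0,0,0.1,0,0.5,0,0,0.1,0,0.5,0,0,0,0])

```text
clock: 11.3
eef_pos: [0.4606, -0.03, 0.1008]
tool_rot: [-0.086, 0.996, -0.0, -0.0]
ft_force: [-1.8, -0.7, 4.2]
grip_width: 0.0195
grasp_force: 59.7
```

Emit:
carry_out(increments=[0.5,0,0,0.1,0,0.5,0,0,0,0,0.5,0,0,0,0,0.5,0,0,0,0,0.5,0,0,0,0])

```text
clock: 11.92
eef_pos: [0.4607, -0.03, 0.0999]
tool_rot: [-0.086, 0.996, -0.0, 0.0]
ft_force: [-2.7, -0.7, 5.5]
grip_width: 0.0195
grasp_force: 59.9
```

Emit:
carry_out(increments=[2.2,0,0,0,0,2.7,0,0,0,0,3.5,0,0,-0.3,0,4.5,0,0,-1,0,4.5,0,0,-4,0])

```text
clock: 12.55
eef_pos: [0.4589, -0.0297, 0.1516]
tool_rot: [-0.086, 0.996, 0.0, -0.003]
ft_force: [0.5, -0.1, -0.2]
grip_width: 0.0449
grasp_force: 0.0
```

Emit:
carry_out(increments=[4.5,-3,0,-4,0,2,-3,0,0,0,0,0,0,0,0,0,0,0,0,0,0,0,0,0,0])

```text
clock: 13.18
eef_pos: [0.5188, -0.0197, 0.1923]
tool_rot: [-0.086, 0.996, 0.0, -0.001]
ft_force: [-0.3, -0.3, -0.3]
grip_width: 0.0
grasp_force: 0.0
```

```bash
python3 c.py 5 .462 -.029 .11
```

```text
top 246 197 x10
side 228 181 x10
[ 0.5190541  -0.01968141  0.19244028] [-0.5208192   0.2237432   0.37251659]
```

View pics/c5.png

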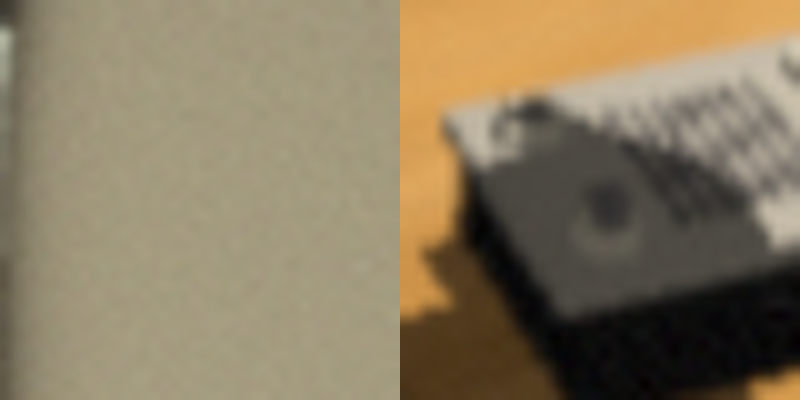

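The side crop shows the rivet upright in the hole, its collar flat on the cover at about (248.8,203) and the pin still raised. Next I bring the shut fingertips above the pin.

Emit:
carry_out(increments=[0,2.9,0,0,0,0,2.9,0,1,0,0,0,0,3,0,0,0,0,2.5,0,0,0,0,0,0])

```text
clock: 13.9
eef_pos: [0.4605, -0.0295, 0.1261]
tool_rot: [-0.086, 0.996, 0.0, -0.002]
ft_force: [0.4, -0.1, 1.1]
grip_width: 0.0
grasp_force: 0.0
```

Emit:
carry_out(increments=[0,0,0,0,0,0,0,0,0.2,0,0,0,0,0.2,0,0,0,0,0.1,0,0,0,0,0,0])

```text
clock: 14.52
eef_pos: [0.4627, -0.0295, 0.1226]
tool_rot: [-0.086, 0.996, -0.0, -0.0]
ft_force: [0.4, 0.1, -0.3]
grip_width: -0.0001
grasp_force: 0.0
```

Emit:
carry_out(increments=[0,0,0,0.2,0,0,0,0,0.2,0,0,0,0,0.1,0,0,0,0,0.1,0,0,0,0,0,0])

```text
clock: 15.15
eef_pos: [0.4625, -0.0296, 0.1168]
tool_rot: [-0.086, 0.996, -0.0, -0.0]
ft_force: [-1.7, -1.4, 3.4]
grip_width: 0.0001
grasp_force: 1.8
```

Emit:
carry_out(increments=[0,0,0,0.1,0,0,0,0,0.1,0,0,0,0,0.1,0,0,0,0,0.1,0,0,0,0,0,0])

```text
clock: 15.78
eef_pos: [0.4624, -0.0298, 0.1132]
tool_rot: [-0.086, 0.996, -0.0, -0.0]
ft_force: [-3.8, -0.7, 8.2]
grip_width: 0.0002
grasp_force: 4.4
```

Emit:
carry_out(increments=[0,0,0,0.1,0,0,0,0,0.1,0,0,0,0,0.1,0,0,0,0,0.1,0,0,0,0,0,0])

```text
clock: 16.4
eef_pos: [0.4623, -0.0298, 0.1092]
tool_rot: [-0.086, 0.996, -0.0, -0.0]
ft_force: [-4.5, -1.3, 9.0]
grip_width: 0.0001
grasp_force: 4.4
```

Emit:
carry_out(increments=[0,0,0,0.1,0,0,0,0,0.1,0,0,0,0,0.1,0,0,0,0,0.1,0,0,0,0,0,0])

```text
clock: 17.02
eef_pos: [0.4623, -0.0298, 0.1052]
tool_rot: [-0.086, 0.996, -0.0, -0.0]
ft_force: [-4.3, -1.6, 9.3]
grip_width: -0.0003
grasp_force: 4.4
```

Emit:
carry_out(increments=[0,0,0,0.1,0,0,0,0,0.1,0,0,0,0,0.1,0,0,0,0,0,0,0,0,0,0,0])

```text
clock: 17.65
eef_pos: [0.4623, -0.0298, 0.1024]
tool_rot: [-0.086, 0.996, -0.0, -0.0]
ft_force: [-5.4, -2.0, 10.7]
grip_width: 0.0
grasp_force: 5.2
```

Emit:
carry_out(increments=[0,0,0,0.1,0,0,0,0,0,0,0,0,0,0.05,0,0,0,0,0,0,0,0,0,0,0])

```text
clock: 18.27
eef_pos: [0.4622, -0.0299, 0.1012]
tool_rot: [-0.086, 0.996, -0.0, -0.0]
ft_force: [-4.8, -2.0, 11.4]
grip_width: -0.0001
grasp_force: 6.3
```

Emit:
carry_out(increments=[0,0,0,0.1,0,0,0,0,0,0,0,0,0,0,0,0,0,0,0,0,0,0,0,0,0])

```text
clock: 18.9
eef_pos: [0.4621, -0.03, 0.1003]
tool_rot: [-0.086, 0.996, -0.001, -0.0]
ft_force: [-6.6, 0.1, 14.7]
grip_width: -0.0001
grasp_force: 7.0
```

Emit:
carry_out(increments=[0,0,0,-0.5,0,0,0,0,-1,0,0,0,0,-4,0,0,0,2,-5,0,0,0,6,0,0])

```text
clock: 19.52
eef_pos: [0.4529, 0.0491, 0.2083]
tool_rot: [-0.083, 0.997, 0.0, 0.005]
ft_force: [1.5, 1.6, -1.3]
grip_width: 0.0001
grasp_force: 0.0
```

Emit:
carry_out(increments=[0,0,6,0,0,0,0,6,0,0,0,0,6,0,0,0,0,0,0,0,0,0,0,0,0])

```text
clock: 20.15
eef_pos: [0.418, 0.2267, 0.2038]
tool_rot: [-0.086, 0.996, -0.0, -0.0]
ft_force: [0.5, -0.5, 0.1]
grip_width: 0.0001
grasp_force: 0.0
```

```bash
python3 c.py 6 .462 -.029 .103; python3 -c "
from m import *
for n in('top','side'):
    c=dict(np.load(n+'6.npz'));P=pts(c);m=np.hypot(P[...,0]-.4617,P[...,1]+.0297);q=P[m<.012];print(n,np.percentile(q[:,2],[50,90,100]).round(4), np.median(P[(m>.016)&(m<.03)][:,2]))
    z=P[(m<.006)][:,2];print(z.round(4))"
```

```text
top 246 197 x10
side 228 183 x10
[0.41836707 0.22552708 0.20394596] [ 0.06556785 -0.16668136  0.74712   ]
top [0.1057 0.1079 0.1109] 0.09829494127079008
[0.1109 0.1036 0.1059 0.1056 0.1109 0.1061 0.1015 0.1101 0.1042 0.106 ]
side [0.1045 0.1069 0.1081] 0.08004634032927066
[0.1081 0.1046 0.1042 0.1052 0.1075 0.1033 0.1054 0.1032]
```

View pics/c6.png

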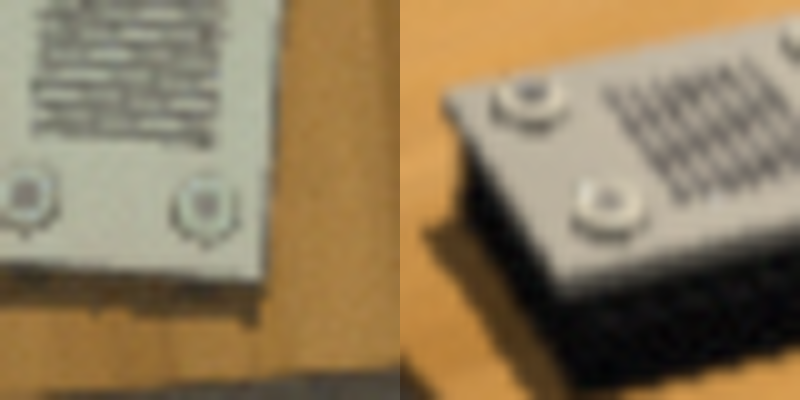

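Both crops show the new rivet at about (266.5,217.5) in top and (248.6,203) in side. It looks like its set neighbours, and its top is about 7 mm above the cover, which is flush.

```bash
python3 -c "
from h import *;print(bot.job_done())"
```

```text
the job is handed in; nothing more can be done
None
```

The white rivet is seated in the empty hole with its pin pressed flush, as far as the final pictures and force readings show. The highest force I read while pressing was about 16 N. The job was handed in at about 20 s, but the hand-in call returned no verdict.

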